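# Empty tin through the spring flap of the metal-recycling caddy

## Task

Recycle the small empty tin: with one finger push the orange self-closing flap of the grey caddy inwards and keep it open while the other finger pushes the tin along the deck and over the edge, so that it drops into the caddy; then withdraw so that the flap springs fully shut. Only push: do not lift the tin, and do not shove the flap open with the tin itself. Do not knock the tamper, milk jug or espresso cup about.

Things in the scene. Friction and masses are not known exactly. Their poses are not given: they have to be found in the camera images.
- caddy: Grey plastic recycling caddy, fixed, 305 mm long (x), 150 wide (y), 108 high. Origin on the worktop under the drop edge, mid-width. +x is level and the way in, z up. From x = -125 to 0 mm a solid flat deck, top at z = 60 mm, open in front and above, with kerbs 7 mm high, 5 wide along both sides. From x = 0 to 175 mm a well. The flap closes the way from deck to well.
- drop_edge (a point): Middle of the edge where deck ends and well begins, on the deck's top. The well behind it: inner floor at caddy z = 4 mm, inner width 140 mm (y = -70 to +70), walls 106 mm high, 5 mm thick; open on top from caddy x = 0 to 132 mm, behind that roofed at z = 104 to 108 mm.
- flap (a joint): Orange flap, upright, hinged on a vertical pin at its caddy +y end. 0 = shut (it then stands straight across the deck's end), grows in rad as its free end swings inwards (to caddy +x), stop at 1.45. A spring shuts it: about 0.24 N m when shut, rising by 0.15 N m per rad; let go, it shuts within about 0.5 s.
- flap_hinge (a point): Point on the flap's hinge pin, at half the flap's height: caddy x = -4, y = +66, z = 84 mm.
- flap_free_edge (a point): Middle of the flap's free upright edge, 129 mm from the hinge pin; moves with the flap. The flap is 5 mm thick and 40 mm high, from z = 64 to 104 mm, so a tin lying in the well does not reach it.
- tin_center (a point): Centre (half-way up) of the small empty bare-metal tin, open at the top, 56 mm in diameter, 32 mm high, about 50 g. It starts standing on the caddy's deck in front of the flap, with 35 to 70 mm free between it and the flap; its z axis is its own axis.
- tamper: Coffee tamper with wooden handle, bystander, 58 mm in diameter, 99 mm high; origin at the middle of its underside.
- milk_jug: Small steel milk jug, bystander, 60 x 90 x 88 mm; origin at the middle of its underside.
- cup: White espresso cup with coffee, bystander, 64 x 86 x 56 mm; origin at the middle of its underside.
Mind the look-alikes: they are no part of the job. Leave any green look-alike of the part that bears tin_center alone.

How it is judged:
On the way, in this order (a step that is already met when the one before it is completed fails the run):
1. a finger holds the flap open (beyond 0.4 rad) while the tin still stands on the deck, not touching the flap (value of joint flap above 0.4 rad and contact force between the fingers and flap above 0.3 N and contact force between tin and flap below 0.2 N and x of tin_center in the frame of caddy below 0 m and z of tin_center in the frame of caddy above 0.068 m), for 0.1 s.
2. the tin drops into the well while the flap is still held open (x of tin_center in the frame of caddy between 0.005 and 0.172 m and y of tin_center in the frame of caddy between -0.068 and 0.068 m and z of tin_center in the frame of caddy below 0.055 m and value of joint flap above 0.3 rad and contact force between the fingers and flap above 0.3 N), for 0.02 s.
At the end, for the whole second after the job is handed in: The tin lies at rest in the well of the caddy (its centre behind the drop edge, between the walls and less than 45 mm above the worktop), the flap is shut to within 0.06 rad, and the tamper, milk jug and espresso cup stand upright within 30 mm of where they were (x of tin_center in the frame of caddy between 0.005 and 0.172 m and y of tin_center in the frame of caddy between -0.068 and 0.068 m and z of tin_center in the frame of caddy between 0 and 0.045 m and value of joint flap below 0.06 rad and linear speed of tin below 0.02 m/s and distance of each of tamper, milk_jug, cup from where it was at the start of the episode below 0.03 m and angle between each of tamper, milk_jug, cup's own z axis and vertical below 0.2 rad); the robot touches nothing.
It fails at once if the tin is lifted more than 15 mm off the deck (z of tin_center in the frame of caddy above 0.091 m).
It fails at once if the tin, still on the deck, is shoved against the flap (over 2 N) (contact force between tin and flap above 2 N and z of tin_center in the frame of caddy above 0.068 m).
It fails at once if the tamper is knocked away or over (distance of tamper from where it was at the start of the episode above 0.03 m or angle between tamper's own z axis and vertical above 0.3 rad).
It fails at once if the milk jug is knocked away or over (distance of milk_jug from where it was at the start of the episode above 0.03 m or angle between milk_jug's own z axis and vertical above 0.3 rad).
It fails at once if the espresso cup is knocked away or over (distance of cup from where it was at the start of the episode above 0.03 m or angle between cup's own z axis and vertical above 0.3 rad).
It also fails if it takes over 32 s, if anything falls off the work surface, if the arm or the gripper's body presses on something with over 40 N, if the wrist force passes 120 N, or if a joint passes its speed limit or range.

## Robot

A 6-joint arm with a two-finger parallel gripper is mounted at the origin on a cart in front of the work surface, level with it; the furniture and walls round the work are solid. World frame = base frame: x ahead of the robot, y to its left, z up, the work surface at z = 0. Lengths are in m, angles in rad, forces in N, time in s.
With the tool pointing down it reaches from about 0.425 to 0.95 m from the base axis. Payload 14.7 kg.
Tool frame: the origin (TCP) lies at the very end of the fingers, on their centre line; the grasp point (between the pads) lies 19 mm behind it; y points along the fingers, z is the direction in which the jaws open and shut, and the axes are right-handed (so a half turn about y gives the same grasp; the last joint's range is limited). The gripper opens to 85 mm and grips with 20 to 120 N. Pads are 22 mm wide; open, the fingers measure 114 mm over their backs; the gripper's body (76 mm by 85 mm) begins 54 mm behind the grasp point. The pads swing forward as they close: fully open they stand 13 mm farther back than shut.
Start: joints at [-0.047, 0.48, 1.596, -0, 1.065, -0.047], TCP at [0.65, 0, 0.231] pointing down, gripper open.
Joint ranges: [-2.75, 2.75], [-0.82, 2.05], [0.23, 2.67], [-1.56, 4.7], [0.09, 2.69], [-2.92, 2.92]. Speed limits (rad/s): [1.89, 1.89, 2.39, 3.01, 3.01, 3.01].

## Interface

Orientations are given as a unit quaternion [w, x, y, z].
In Python, from bench import env gives the robot as it stands.
- The arm moves only by the tool servo_tool, never from a script. Its arguments are lists of equal length, an entry for each row: "jaw": the finger opening in mm, from 0 to 85.4; "xyz": the shift along the tool's x, y, z in mm, a list of three; "rotation": the turn, a rotation vector about the tool's x, y, z in degrees, a list of three. A call has 1 to 10 rows; each row shifts and turns the commanded pose from where the row before left it, along the tool's axes as they then stand; what a row does not reach is not made up. A row lasts 1/8 s, in which the tool goes at most 62.5 mm and 10.7 degrees, less where a joint would pass 70% of its speed; a pose out of reach is approached as far as the arm can. A call with a gripper value outside its range is refused whole. The fingers move at their own pace and stop on an object; "newtons" is the grip in N (left out, the last holds). Time passes only in rows, so rows that do not move let the fingers close. It gives the time, the measured TCP pose, the force and the opening at its end, in the units of the state.
- env.get_obs(): the state, without advancing time (a new reading comes with each control period).
- env.capture(name): name is "scene" or "top" or "wrist"; returns a dict with "pixels" (420x560x3 uint8, red, green, blue), "fov_y" (degrees; the focal length in pixels is half the picture's height over the tangent of half this angle, whatever the lens; pixels are square), "cx", "cy" (the principal point, pixels), "R" (3x3) and "t" (3): a world point X has camera coordinates R X + t; the wrist camera has in their place "mount" (4x4, takes a point from camera to tool coordinates, whose origin is the TCP and whose axes are the tool frame's). Camera axes: x right, y down, z forward; pixel columns grow to the right and rows downward; lengths in m; the calibration is good to about 2 mm. A picture is of the moment at which its call begins: read the wrist's pose just before it. There is no depth.
- env.job_done(): hands the job in, once; it reports no verdict.
The state is a dict: "clock": time; "qpos": joint angles; "joint_vel": joint speeds; "joint_torque": joint torques, N m; "position": TCP position; "eef_rot": TCP orientation; "force": force on the tool from outside, world axes, zero at the start; "ft_torque": the same for the moment, N m; "opening": finger opening in m.
Only numpy, scipy, OpenCV 4.12 (cv2) and the standard library are available. Lean on these libraries where they do the work, as an engineer would, in place of code of your own. Each camera call takes 0.05 s, during which the arm holds its last target. There are 200 camera calls.

## Working session

There is one attempt and no reset: what is moved stays moved. The work goes in short steps, Python scripts to look and compute and a tool call to move; the robot and the scene stay as the last step left them, time stands still between calls to the robot, and variables do not carry over. Pictures are saved under pics/ and viewed, about 8 in all and at most 12, crops included, and the job is handed in when it is done.

Besides the shell and the picture viewer there is one more tool, called after "Call:" by a JSON object that holds its "name" and its "arguments". servo_tool: Moves the arm, as the interface text tells. Its arguments: {"type":"object","properties":{"jaw":{"type":"array","items":{"type":"number"}},"xyz":{"type":"array","items":{"type":"array","items":{"type":"number"}}},"rotation":{"type":"array","items":{"type":"array","items":{"type":"number"}}},"newtons":{"type":"number"}},"required":["jaw","xyz","rotation"]}

```bash
mkdir -p pics; ls
python3 - <<'E'
from bench import env
import cv2,pickle
o=env.get_obs(); print(o['clock'],o['position'],o['eef_rot'],o['opening'])
d={}
for n in ("scene","top"):
    c=env.capture(n); d[n]=c; cv2.imwrite(f'pics/{n}0.png',c['pixels'][:,:,::-1])
    print(n,c['fov_y'],c['cx'],c['cy'],c['t'])
    print(c['R'])
pickle.dump(d,open('c0.pkl','wb'))
E
```

```text
pics
0.0 [6.49590581e-01 6.19524539e-05 2.30666132e-01] [ 0.49971988 -0.50028853  0.50032173 -0.49966948] 0.08520332232499989
scene 45.8402772668267 283.81359852565885 209.82477107917867 [0.49369253 0.21715672 1.11453492]
[[-0.79464999 -0.60696497  0.01117686]
 [-0.26712431  0.33307262 -0.90427166]
 [ 0.54513851 -0.72156507 -0.42681126]]
top 49.39392297056594 277.6621730853148 211.64608709383367 [0.03029848 0.63464618 1.17369188]
[[-0.00364643 -0.99997594  0.00590127]
 [-0.99707046  0.00318483 -0.07642222]
 [ 0.07640159 -0.00616264 -0.99705808]]
```

View pics/top0.png

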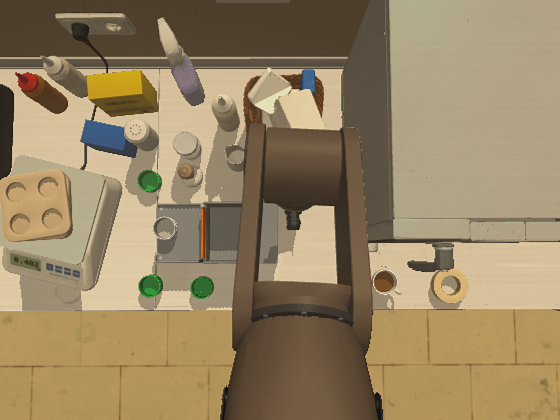

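View pics/scene0.png

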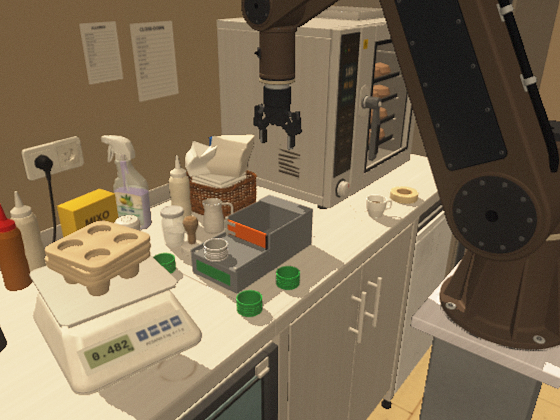

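The top view shows the caddy around px (155-278, 203-263), with the way in pointing right (about world -y). The tin is at (165,228) and the orange flap at (204,233). The jug is at (236,155), the tamper at (188,173) and the cup at (384,283).

```bash
python3 - <<'E'
import pickle,cv2
d=pickle.load(open('c0.pkl','rb'))
a=d['top']['pixels'][140:275,140:290,::-1]
cv2.imwrite('pics/crop1.png',cv2.resize(a,None,fx=5,fy=5,interpolation=cv2.INTER_CUBIC)[:600])
E
cv=1
```

```text
(no output)
```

View pics/crop1.png

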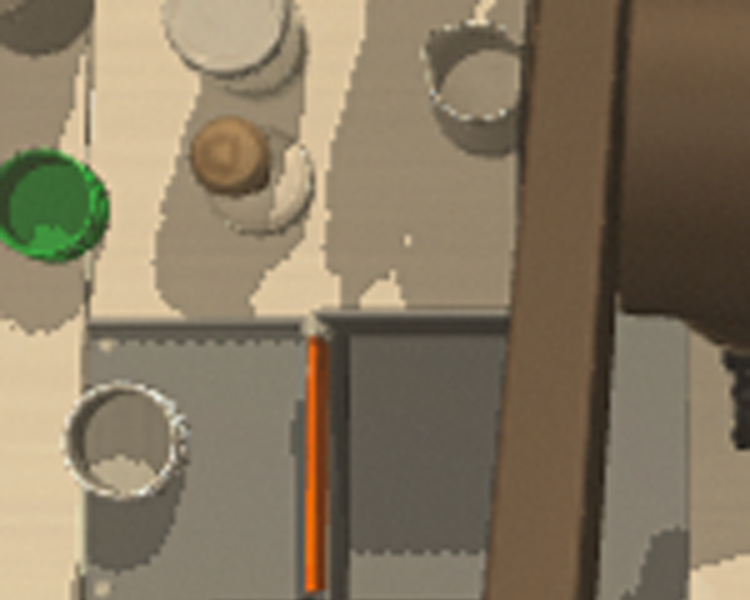

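```bash
cat > h.py <<'E'
import numpy as np
def bp(c,u,v,z):
    f=210/np.tan(np.radians(c['fov_y']/2)); R=np.array(c['R']);t=np.array(c['t'])
    C=-R.T@t; d=R.T@np.array([(u-c['cx'])/f,(v-c['cy'])/f,1]); return C+d*(z-C[2])/d[2]
E
python3 - <<'E'
import pickle; from h import *
c=pickle.load(open('c0.pkl','rb'))['top']
for n,u,v,z in [('deck far corner',157.6,204.4,.067),('deck near corner',157,263,.067),('hinge',203.6,207.4,.104),('free',202.4,258.6,.104),('tin',164.8,228,.092),('well far R corner',278,203.2,.108),('tamper top',186,171,.099),('jug top',234.5,154.5,.088),('cup top',384,282,.05),('green near',202,287,.032)]:
    print(n,bp(c,u,v,z).round(4))
s=pickle.load(open('c0.pkl','rb'))['scene']
for n,u,v,z in [('tin',215,244,.092),('hinge side flap top',229,218,.104),('free flap top',268,237,.104)]: print('scene',n,bp(s,u,v,z).round(4))
E
```

```text
deck far corner [0.6508 0.3319 0.067 ]
deck near corner [0.5035 0.331  0.067 ]
hinge [0.6396 0.2098 0.104 ]
free [0.5149 0.2117 0.104 ]
tin [0.59   0.3068 0.092 ]
well far R corner [0.649  0.0277 0.108 ]
tamper top [0.7305 0.2549 0.099 ]
jug top [0.7738 0.1362 0.088 ]
cup top [ 0.4527 -0.2412  0.05  ]
green near [0.4405 0.2234 0.032 ]
scene tin [0.5886 0.3118 0.092 ]
scene hinge side flap top [0.6409 0.2071 0.104 ]
scene free flap top [0.4987 0.2242 0.104 ]
```

Caddy: drop edge at about world (0.577, 0.206), +x ≈ world -y, yaw about 0, and its length and width match the given sizes. Tin: about (0.590, 0.309), which leaves a 68 mm gap to the flap, inside the stated range.

Plan: put the jaws along world y astride the tin. Then one straight advance opens the flap with the leading finger while the trailing finger pushes the tin.

Call:
{"name": "servo_tool", "arguments": {"jaw": [85,85,85,85,85,85,85,85,85,85], "xyz": [[-52,0,-10],[-52,0,-10],[-52,0,-10],[-52,0,-10],[-52,0,-10],[-54,0,-10],[0,0,0],[0,0,0],[0,0,0],[0,0,0]], "rotation": [[0,0,0],[0,0,0],[0,0,0],[0,0,0],[0,0,0],[0,0,0],[0,10,0],[0,10,0],[0,10,0],[0,10,0]]}}

```text
clock: 1.35
position: [0.5897, 0.314, 0.2309]
eef_rot: [-0.297, 0.297, -0.642, 0.642]
force: [0.3, -0.9, 0.2]
opening: 0.0848
```

Call:
{"name": "servo_tool", "arguments": {"jaw": [85,85,85,85,85,85], "xyz": [[0,0,0],[0,0,0],[0,0,0],[0,0,0],[0,0,0],[0,0,0]], "rotation": [[0,10,0],[0,10,0],[0,10,0],[0,10,0],[0,10,0],[0,0,0]]}}

```text
clock: 2.1
position: [0.5898, 0.3139, 0.231]
eef_rot: [-0.0, 0.001, -0.707, 0.707]
force: [-0.4, 0.1, 0.5]
opening: 0.085
```

Run:
```python
from bench import env
import cv2,pickle
from scipy.spatial.transform import Rotation as R
o=env.get_obs(); c=env.capture('wrist')
q=o['eef_rot'];print(o['clock'],o['position'],o['qpos'].__repr__(),o['force'],o['opening']);print(R.from_quat([*q[1:],q[0]]).as_matrix().round(3)); print(c['fov_y'],c['cx'],c['cy'],c['mount'])
pickle.dump((o,c),open('w1.pkl','wb'));cv2.imwrite('pics/w1.png',c['pixels'][:,:,::-1])
```

```text
2.1 [0.5898159  0.31393572 0.23095919] array([4.43747621e-01, 5.06540140e-01, 1.55102377e+00, 2.06381851e-05,
       1.08465692e+00, 2.01367927e+00]) [-0.42420419  0.099777    0.49416081] 0.08503269778383558
[[-1.    -0.001  0.001]
 [-0.001 -0.    -1.   ]
 [ 0.001 -1.     0.   ]]
64.75960458649784 284.31545012244544 205.37478129862626 [[ 2.31875397e-04  9.50001194e-01  3.12246180e-01 -8.07894149e-02]
 [-3.71578333e-04 -3.12246085e-01  9.50001181e-01 -1.43057954e-01]
 [ 9.99999904e-01 -3.36305816e-04  2.80597675e-04  7.83559771e-05]
 [ 0.00000000e+00  0.00000000e+00  0.00000000e+00  1.00000000e+00]]
```

View pics/w1.png

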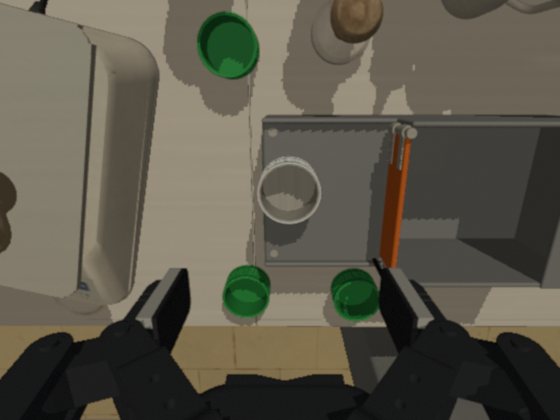

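The wrist view shows the tin rim centred at (289,190), the flap from (403,135) to (388,268), the deck front corners at (264,118) and (266,263), and clear room beside the scale, whose edge is at about x = 155.

Run:
```python
import pickle,numpy as np
from scipy.spatial.transform import Rotation as Rt
from h import bp
o,c=pickle.load(open('w1.pkl','rb'))
q=o['eef_rot'];M=np.eye(4);M[:3,:3]=Rt.from_quat([*q[1:],q[0]]).as_matrix();M[:3,3]=o['position']
W=np.linalg.inv(M@c['mount']);c['R']=W[:3,:3];c['t']=W[:3,3]
for n,u,v,z in [('tin rim',289,190,.092),('flap hinge top',402,135,.104),('free top',389,268,.104),('deckfar',264,118,.067),('decknear',266,264,.067),('scale edge',155,75,.04),('green2',355,293,.03),('green3',247,290,.03)]: print(n,bp(c,u,v,z).round(4))
f=210/np.tan(np.radians(c['fov_y']/2));Mi=np.linalg.inv(c['mount'])
for y in (0,-.013):
  for p in ((0,y,.0425),(.011,y,.0425),(-.011,y,.0425)):
    k=Mi@[*p,1];print(p,f*k[0]/k[2]+c['cx'],f*k[1]/k[2]+c['cy'])
```

```text
tin rim [0.5921 0.3096 0.092 ]
flap hinge top [0.6413 0.2194 0.104 ]
free top [0.5215 0.2179 0.104 ]
deckfar [0.6522 0.332  0.067 ]
decknear [0.5056 0.3326 0.067 ]
scale edge [0.6896 0.4353 0.04  ]
green2 [0.4469 0.2289 0.03  ]
green3 [0.451  0.3582 0.03  ]
(0, 0, 0.0425) 371.42526144346 271.27450277809635
(0.011, 0, 0.0425) 369.61243078811367 290.92677833215487
(-0.011, 0, 0.0425) 373.31705473813736 250.76622032563625
(0, -0.013, 0.0425) 378.6662273367109 285.7787001374161
(0.011, -0.013, 0.0425) 376.542947306263 306.69807644218764
(-0.011, -0.013, 0.0425) 380.88985020610403 263.8707073631816
```

Both views agree on the tin: (0.591, 0.309). The wrist picture also shows the open tips about 13 mm above the TCP. I'll go down to TCP z ≈ 0.062 and advance until the leading finger is near the flap.

Call:
{"name": "servo_tool", "arguments": {"jaw": [85,85,85,85,85,85,85], "xyz": [[-1,50,0],[0,50,0],[0,40,0],[0,20,0],[0,9,0],[0,0,0],[0,0,8]], "rotation": [[0,0,0],[0,0,0],[0,0,0],[0,0,0],[0,0,0],[0,0,0],[0,0,0]]}}

```text
clock: 3.02
position: [0.5918, 0.3065, 0.0637]
eef_rot: [0.001, 0.0, 0.707, -0.707]
force: [0.6, -0.4, 0.8]
opening: 0.0851
```

Call:
{"name": "servo_tool", "arguments": {"jaw": [85,85,85,85,85,85], "xyz": [[0,0,8],[0,0,8],[0,0,8],[0,0,8],[0,0,10],[0,0,10]], "rotation": [[0,0,0],[0,0,0],[0,0,0],[0,0,0],[0,0,0],[0,0,0]]}}

```text
clock: 3.78
position: [0.5919, 0.2544, 0.0626]
eef_rot: [0.001, 0.001, 0.708, -0.707]
force: [1.6, 9.5, -0.9]
opening: 0.0851
```

Run:
```python
from bench import env
import cv2,numpy as np
o=env.get_obs(); print(o['clock'],o['position'],o['force'],o['opening'])
c=env.capture('wrist')['pixels'];s=env.capture('scene')['pixels'][170:310,150:350]
s=cv2.resize(s,(600,420))[:, :420]
w=cv2.resize(c,(380,285)); im=np.zeros((420,800,3),np.uint8); im[:,:420]=s; im[:285,420:]=w
cv2.imwrite('pics/p2.png',im[:,:,::-1])
```

```text
3.775 [0.59189023 0.25442331 0.06261536] [ 1.55037195  9.53052661 -0.86923262] 0.08514409842751326
```

View pics/p2.png

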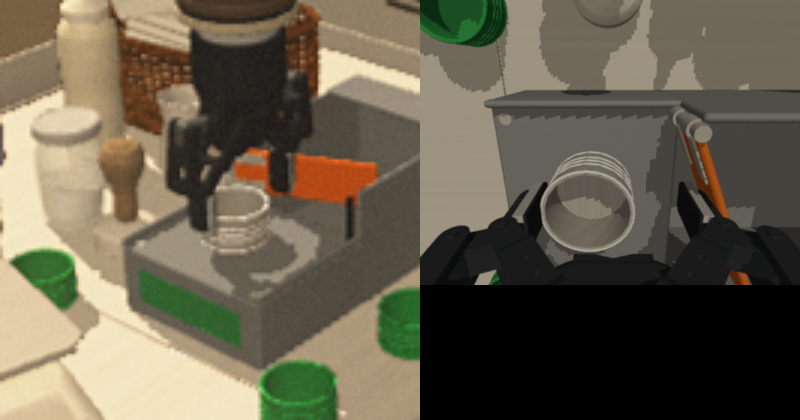

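As planned: the tin stands centred on the rear finger, and the front finger has started opening the flap (9.5 N), with a clear gap between tin and flap. I'll keep advancing over the edge.

Call:
{"name": "servo_tool", "arguments": {"jaw": [85,85,85,85,85], "xyz": [[0,0,10],[0,0,10],[0,0,10],[0,0,10],[0,0,10]], "rotation": [[0,0,0],[0,0,0],[0,0,0],[0,0,0],[0,0,0]]}}

```text
clock: 4.5
position: [0.5907, 0.204, 0.0622]
eef_rot: [-0.0, -0.0, 0.707, -0.707]
force: [-1.8, 6.7, 0.6]
opening: 0.0851
```

Call:
{"name": "servo_tool", "arguments": {"jaw": [85,85,85,85], "xyz": [[0,0,15],[0,0,15],[0,0,5],[0,0,0]], "rotation": [[0,0,0],[0,0,0],[0,0,0],[0,0,0]]}}

```text
clock: 5.0
position: [0.5903, 0.1686, 0.0621]
eef_rot: [0.001, 0.0, -0.707, 0.707]
force: [-3.7, -1.2, 0.9]
opening: 0.085
```

Run:
```python
from bench import env
import cv2,numpy as np
o=env.get_obs(); print(o['clock'],o['position'],o['force'],o['opening'])
c=env.capture('wrist')['pixels'];s=env.capture('scene')['pixels'][170:310,150:350]
s=cv2.resize(s,(600,420))[:, 80:500]
w=cv2.resize(c,(380,285)); im=np.zeros((420,800,3),np.uint8); im[:,:420]=s; im[:285,420:]=w
cv2.imwrite('pics/p3.png',im[:,:,::-1])
```

```text
5.0 [0.59032781 0.16855458 0.06209751] [-3.65165072 -1.1593609   0.85746989] 0.08501398512057225
```

View pics/p3.png

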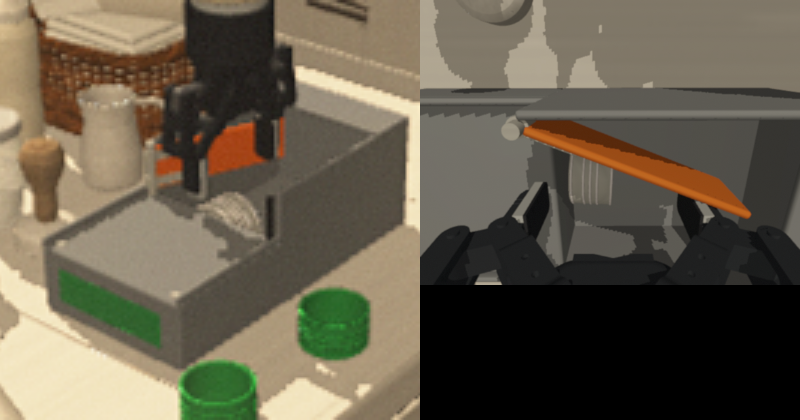

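The flap is held at about 1.2 rad and the tin has left the deck, apparently on its side in the well near the edge. I'll let it settle and look closer.

Call:
{"name": "servo_tool", "arguments": {"jaw": [85,85,85], "xyz": [[0,0,0],[0,0,0],[0,0,0]], "rotation": [[0,0,0],[0,0,0],[0,0,0]]}}

```text
clock: 5.48
position: [0.5904, 0.1692, 0.0621]
eef_rot: [0.0, 0.001, -0.707, 0.707]
force: [-4.9, -1.7, 1.1]
opening: 0.0853
```

Run:
```python
from bench import env
import cv2,numpy as np
o=env.get_obs(); print(o['clock'],o['position'],o['force'])
c=env.capture('wrist')['pixels'][130:400,130:530];s=env.capture('scene')['pixels'][195:285,190:310]
im=np.zeros((600,800,3),np.uint8); im[:300,:400]=cv2.resize(s,(400,300),interpolation=cv2.INTER_CUBIC)
im[:270,400:]=c; c2=c[20:150,60:260]; im[300:,:461]=cv2.resize(c2,(461,300),interpolation=cv2.INTER_CUBIC)
cv2.imwrite('pics/p4.png',im[:,:,::-1])
```

```text
5.475 [0.59040784 0.16921508 0.06210044] [-4.85856482 -1.67884829  1.09780805]
```

View pics/p4.png

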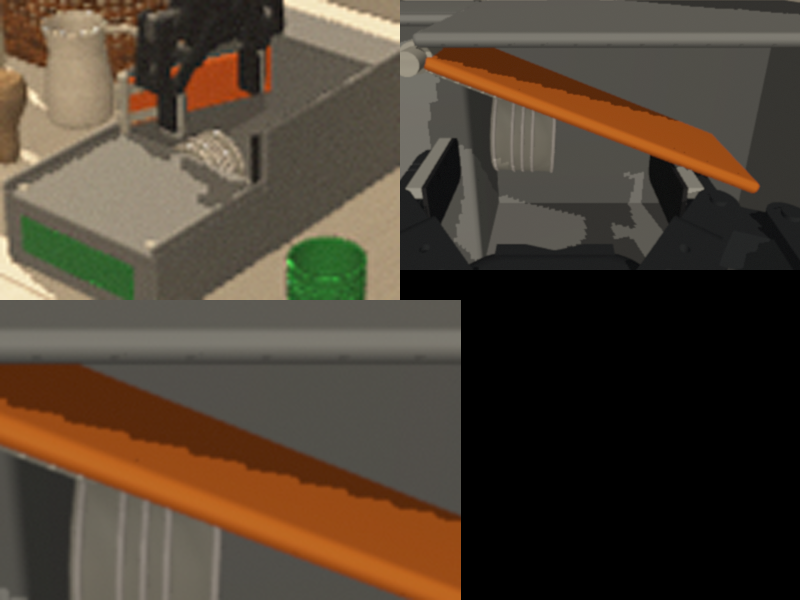

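The tin lies on its side on the well floor (32 mm wide in view, centre z ≈ 32 mm) and is held by nothing. I'll back out along the same path so the flap follows the finger shut, then lift.

Call:
{"name": "servo_tool", "arguments": {"jaw": [85,85,85,85,85,85,85,85,85,85], "xyz": [[0,0,-10],[0,0,-15],[0,0,-15],[0,0,-15],[0,0,-15],[0,0,-15],[0,0,-15],[0,0,-15],[0,0,-10],[0,0,0]], "rotation": [[0,0,0],[0,0,0],[0,0,0],[0,0,0],[0,0,0],[0,0,0],[0,0,0],[0,0,0],[0,0,0],[0,0,0]]}}

```text
clock: 6.82
position: [0.5911, 0.2947, 0.0623]
eef_rot: [0.0, -0.0, 0.707, -0.707]
force: [0.2, -0.2, 0.2]
opening: 0.0852
```

Call:
{"name": "servo_tool", "arguments": {"jaw": [85,85,85,85,85,85], "xyz": [[0,-30,0],[0,-50,0],[0,-50,0],[0,-30,0],[0,0,0],[0,0,0]], "rotation": [[0,0,0],[0,0,0],[0,0,0],[0,0,0],[0,0,0],[0,0,0]]}}

```text
clock: 7.58
position: [0.5907, 0.2934, 0.2217]
eef_rot: [0.0, 0.0, -0.707, 0.707]
force: [-0.9, -0.0, -0.7]
opening: 0.0849
```

Run:
```python
from bench import env
import cv2,numpy as np
o=env.get_obs(); print(o['clock'],o['position'],o['force'])
c=env.capture('wrist')['pixels'];s=env.capture('scene')['pixels'][170:310,150:350]
im=np.zeros((600,800,3),np.uint8); im[:280,:400]=cv2.resize(s,(400,280))
im[:300,400:]=cv2.resize(c,(400,300)); im[300:,:600]=cv2.resize(c[60:300,260:500],(600,300))
cv2.imwrite('pics/p5.png',im[:,:,::-1])
```

```text
7.575 [0.59068708 0.29343225 0.2216505 ] [-0.90504088 -0.04395742 -0.73059644]
```

View pics/p5.png

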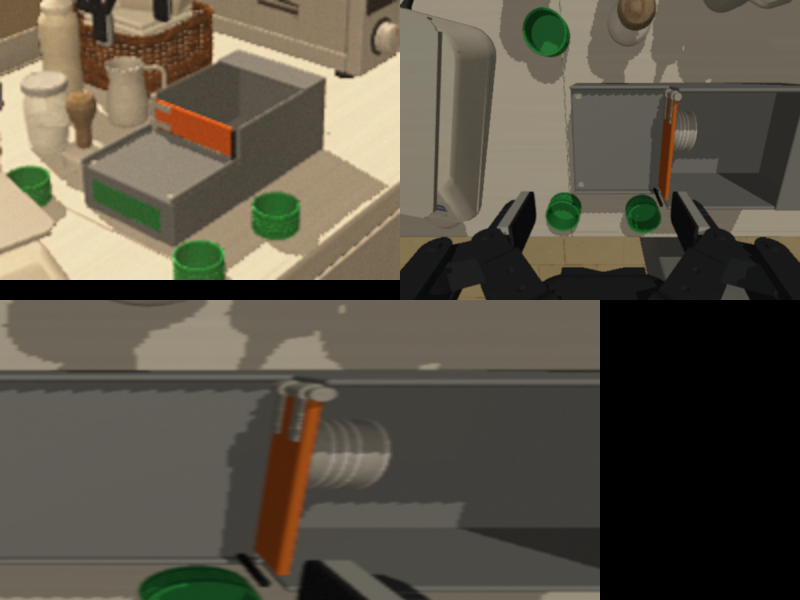

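The flap is shut, the tin lies on its side in the well just behind it, and the bystanders stand as before. I'll wait briefly, check by pixel difference that the tin is at rest, and hand in.

Call:
{"name": "servo_tool", "arguments": {"jaw": [85,85,85,85,85,85,85,85,85,85], "xyz": [[0,0,0],[0,0,0],[0,0,0],[0,0,0],[0,0,0],[0,0,0],[0,0,0],[0,0,0],[0,0,0],[0,0,0]], "rotation": [[0,0,0],[0,0,0],[0,0,0],[0,0,0],[0,0,0],[0,0,0],[0,0,0],[0,0,0],[0,0,0],[0,0,0]]}}

```text
clock: 8.93
position: [0.591, 0.294, 0.2223]
eef_rot: [-0.0, 0.0, -0.707, 0.707]
force: [-0.3, 0.0, 0.5]
opening: 0.085
```

Run:
```python
from bench import env
import numpy as np,cv2
a=env.capture('wrist')['pixels'].astype(int)
for i in range(10): b=env.capture('wrist')['pixels'].astype(int)
d=np.abs(a-b).max(2)[150:220,375:425]; print('well/tin diff',d.max(),(d>25).sum(), env.get_obs()['clock'])
p=cv2.imread('pics/p5.png')[300:,:600,::-1]; q=cv2.resize(b[60:300,260:500].astype(np.uint8),(600,300))
e=np.abs(p.astype(int)-q).max(2); print('vs 1.2s ago',(e[110:200,290:400]>40).sum(), (e>40).sum())
```

```text
well/tin diff 5 0 9.475
vs 1.2s ago 0 0
```

```bash
python3 -c "
from bench import env
print(env.job_done())"
```

```text
the job is handed in; nothing more can be done
None
```

The tin is in the caddy's well and the flap is shut. I handed the job in at about 9.5 s on the robot clock; no verdict is reported.

**What I did:** I straddled the tin with the open jaws along the caddy's way in and made one straight push. The front finger swung the flap open, to about 1.2 rad judged from the picture. The rear finger slid the tin over the edge while the front finger still held the flap, with a visible gap between tin and flap. Then I backed out the same way, so the flap closed behind the finger, and lifted clear.

**Last checks:**
- **Tin:** it lies on its side on the well floor just behind the flap, with its centre about 32 mm up by its size. It did not move between pictures over the last ~1.9 s.
- **Flap:** it looks fully shut, but I judged this by eye and did not measure the angle.
- **Bystanders:** the tamper and jug look unmoved. The espresso cup was out of view in the last pictures, but the arm never went near it.
- **Robot:** it touches nothing, and the force reading is about 0.

No check failed. The two camera measurements of the flap line differed by 6–10 mm, which did not matter for this push.

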